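# Call the technician and point out the cup left without its lid

## Task

Press the call button fully down and let it come out again; then show the technician what is wrong: point at the one specimen cup that has no lid, with the fingertips a few centimetres above the middle of its mouth, and hold still there for two seconds, then point in the same way, for two seconds, at the loose lid on the bench that fits it. Only point: touch, move or lift no cup, no lid nor any other loose thing, and do not bring the fingertips down over the middle of a lidded cup or of the small lid, so that it stays clear which one you mean.

Things in the scene. Friction and masses are not known exactly. Their poses are not given: they have to be found in the camera images.
- open_cup: the one specimen cup that has no lid: white paper cup, open at the top and empty, 95 mm high, 82 mm across the mouth, 58 mm across the foot, wall 3 mm. Loose. Origin: centre of its underside; z up
- open_cup_rim (a point): centre of the mouth of the open cup, at rim height (95 mm above the bench)
- cup_lid: the loose lid that fits the specimen cups: grey plastic disc, 87 mm across, 10 mm thick, with a small tab on its edge, lying flat on the bench. Origin: centre of its underside
- cup_lid_top (a point): centre of the upper side of the loose cup lid, 10 mm above the bench
- jar_lid: a much smaller lid of the same plastic, 42 mm across, 12 mm thick, lying on the bench: it does not fit the cups. Origin: centre of its underside
- call (a joint): travel of the call button in m: 0 out, 0.006 fully down; a spring pushes it out, 5 N holds it fully down
- call_top (a point): centre of the top of the call button, 57 mm above the bench when out: a round white button, 32 mm across, pressed straight down, in a low grey housing on a white box 90 x 90 mm and 35 mm high that is fixed to the bench
- lidded_cup_a: a specimen cup of the same size as the open one, closed with its grey lid (87 mm across, its top 99 mm above the bench). Loose. Origin: centre of its underside
- lidded_cup_b: a specimen cup of the same size as the open one, closed with its grey lid (87 mm across, its top 99 mm above the bench). Loose. Origin: centre of its underside
- lidded_cup_c: a specimen cup of the same size as the open one, closed with its grey lid (87 mm across, its top 99 mm above the bench). Loose. Origin: centre of its underside
- jar: small closed sample jar, 42 mm across, 55 mm high, standing behind the cups. Origin: centre of its underside
- pen: marker pen lying on the bench, 140 mm long, 12 mm thick, along its x. Origin: under its middle
- tube: capped sample tube lying on the bench, 107 mm long, at most 17 mm thick, along its x. Origin: under its middle
- jar_lid_top (a point): centre of the upper side of the small lid, 12 mm above the bench
- lidded_cup_a_top (a point): centre of the top of that lidded cup's lid, 99 mm above the bench
- lidded_cup_b_top (a point): centre of the top of that lidded cup's lid, 99 mm above the bench
- lidded_cup_c_top (a point): centre of the top of that lidded cup's lid, 99 mm above the bench
Mind the look-alikes: they are no part of the job. What is shaped like the cup_lid but blue or green is not meant.

How it is judged:
By the outcome, as a careful person would: the job done as asked, in the order asked, and still so for the second after the job is handed in, with the robot touching nothing.
It also fails if it takes over 54 s, if anything falls off the work surface, if the arm or the gripper's body presses on something with over 40 N, if the wrist force passes 120 N, or if a joint passes its speed limit or range.

## Robot

A 6-joint arm with a two-finger parallel gripper is mounted at the origin on the work surface. World frame = base frame: x ahead of the robot, y to its left, z up, the work surface at z = 0. Lengths are in m, angles in rad, forces in N, time in s.
With the tool pointing down it reaches from about 0.35 to 0.925 m from the base axis. Payload 6.4 kg.
Tool frame: the origin (TCP) lies midway between the tips of the shut fingers; the grasp point (between the pads) lies 19 mm behind it (env.tcp_to_grasp is the distance from the TCP to the grasp point, in m); z points along the fingers, y is the line along which they close (so a half turn about z gives the same grasp; the last joint's range is limited). The gripper opens to 85 mm and grips with 20 to 120 N. Pads are 22 mm wide; open, the fingers measure 114 mm over their backs; the gripper's body (76 mm by 85 mm) begins 54 mm behind the grasp point. The pads swing forward as they close: fully open they stand 13 mm farther back than shut.
Start: joints at [0.96, 0.245, 1.558, -0, 1.339, -0.174], TCP at [0.275, 0.589, 0.231] pointing down, gripper open.
Joint ranges: [-3.13, 3.13], [-1.02, 2.26], [0.13, 2.54], [-0.95, 4.09], [0.21, 2.88], [-2.74, 2.74]. Speed limits (rad/s): [2.57, 2.57, 3.14, 3.14, 3.14, 3.14].

## Interface

Orientations are given as a unit quaternion [w, x, y, z].
In Python, from workcell import env, cams, ticket gives the robot as it stands.
- The arm moves only by the tool arm_command, never from a script. Its argument "series" is a list of rows, each a list of 5 numbers: the opening, from 0 (shut) to 1 (fully open), then the shift along the tool's x, y, z each as a share of 1000 mm, from -1 to 1, then the turn about the tool's z as a share of 60 degrees, from -1 to 1. A call has 1 to 10 rows; each row is the pose to reach, as a shift and turn from the pose commanded when the call began, along the tool's axes at that moment; what a row does not reach only later rows make up. A row lasts 1/12 s, in which the tool goes at most 41.7 mm and 7.16 degrees, less where a joint would pass 70% of its speed; a pose out of reach is approached as far as the arm can. A call with a number of a shift or a turn outside -1 to 1 is refused whole. A call with a gripper value outside its range is refused whole. The fingers move at their own pace and stop on an object; the grip force is fixed at half the most. Time passes only in rows, so rows that repeat a pose let the fingers close. It gives the time, the measured TCP pose, the force, the opening and the grip force at its end, in the units of the state.
- env.sense(): the state, without advancing time (a new reading comes with each control period).
- cams.get_image(name): name is "scene" or "top"; returns a dict with "frame" (420x560x3 uint8, red, green, blue), "intrinsics" (3x3 intrinsics, pixels), "dist" ([k1, k2, p1, p2, k3] as OpenCV has them; the pictures are not rectified), "origin" and "rotation" of the camera in the world. Camera axes: x right, y up, looking along -z (the intrinsics and any distortion apply to the point x, -y, -z); pixel columns grow to the right and rows downward; lengths in m; the calibration is good to about 2 mm. A picture is of the moment at which its call begins. There is no depth.
- ticket.sign_off(): hands the job in; it is judged then, once.
The state is a dict: "time_s": time; "q": joint angles; "joint_velocities": joint speeds; "effort": joint torques, N m; "tool_pos": TCP position; "ee_rot": TCP orientation; "ft_force": force on the tool from outside, world axes, zero at the start; "ft_torque": the same for the moment, N m; "gripper_width": finger opening in m; "grasp_force": force on a finger pad.
Only numpy, scipy, OpenCV 4.12 (cv2) and the standard library are available. Lean on these libraries where they do the work, as an engineer would, in place of code of your own. Each camera call takes 0.05 s, during which the arm holds its last target. There are 200 camera calls.

## Working session

There is one attempt and no reset: what is moved stays moved. The work goes in short steps, Python scripts to look and compute and a tool call to move; the robot and the scene stay as the last step left them, time stands still between calls to the robot, and variables do not carry over. Pictures are saved under pics/ and viewed, at most 10 in all, crops included, and the job is handed in when it is done.

Besides the shell and the picture viewer there is one more tool, called after "Emit:" as name([rows], argument=value, ...), one row to a line, values as JSON. arm_command: Moves the arm, as the interface text tells. Its arguments: {"type":"object","properties":{"series":{"type":"array"}},"required":["series"]}

```bash
mkdir -p pics; python3 - <<'E'
from workcell import env,cams
import cv2,pickle
for n in("scene","top"):
    d=cams.get_image(n);pickle.dump(d,open(n+".pkl","wb"))
    cv2.imwrite(f"pics/{n}1.png",d["frame"][:,:,::-1]); print(n,d["intrinsics"],d["dist"],d["origin"],d["rotation"])
s=env.sense();print(s["time_s"],s["tool_pos"],s["ee_rot"],s["gripper_width"])
E
```

```text
scene [[385.33442242   0.         277.7830992 ]
 [  0.         385.33442242 205.47148095]
 [  0.           0.           1.        ]] [-0.04202231  0.          0.          0.          0.        ] [ 0.81244905 -0.45380918  0.84447435] [0.91734726 0.2842071  0.08765058 0.2646086 ]
top [[396.79673048   0.         273.80258804]
 [  0.         396.79673048 212.07958391]
 [  0.           0.           1.        ]] [0.0314324 0.        0.        0.        0.       ] [0.35026169 0.00223178 0.97457199] [ 0.74539647  0.07847131 -0.06817062 -0.65846725]
0.1 [0.27470064 0.58854555 0.23028332] [-3.29374479e-04  2.16681021e-01  9.76242060e-01 -8.16532769e-04] 0.0851492020517724
```

View pics/scene1.png

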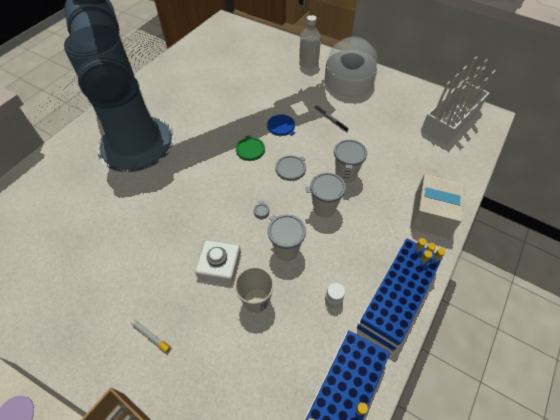

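View pics/top1.png

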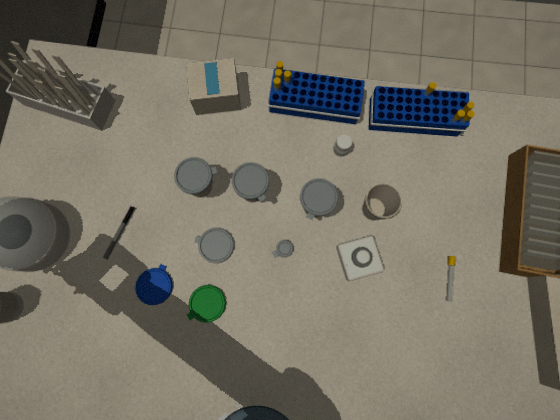

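The only open cup is at top (383,202), scene (254,287). The button is at top (362,257), scene (217,256). The loose grey lid is at top (216,245), scene (291,167), and the small lid is at top (285,248). Blue and green lids are decoys.

```bash
cat >h.py <<'E'
import numpy as np,cv2,pickle
from scipy.spatial.transform import Rotation as R
def hit(n,px,z):
    d=pickle.load(open(n+".pkl","rb"))
    u=cv2.undistortPoints(np.array([[px]],float),d["intrinsics"],d["dist"])[0,0]
    r=R.from_quat(np.roll(d["rotation"],-1)).apply([u[0],-u[1],-1])
    o=np.array(d["origin"]); return (o+r*(z-o[2])/r[2])[:2].round(4)
E
python3 - <<'E'
from h import *
for nm,t,s,z in[("button",(362,257),(217,256),.057),("open",(384,201),(254,285),.095),("lid",(216,245),(291,167),.01),("jarlid",(285,248),(261,211),.012),
 ("a",(319,197),(286,232),.099),("b",(251,181),(327,188),.099),("c",(194,175),(350,153),.099)]:
    print(nm,hit("top",t,z),hit("scene",s,z))
q=R.from_quat(np.roll([-3.29e-04,2.1668e-01,9.7624e-01,-8.165e-04],-1));print(q.as_matrix().round(3))
for n,c in(("top",[(340,60+100),(110,90)]),):pass
ims=[]
for n,x,y,w,h in[("top",330,165,80,120),("top",180,205,80,80),("scene",190,225,100,100),("scene",260,145,60,50)]:
    f=pickle.load(open(n+".pkl","rb"))["frame"][y:y+h,x:x+w,::-1]
    ims.append(cv2.copyMakeBorder(cv2.resize(f,None,fx=300/h if w<=h else 300/w,fy=300/h if w<=h else 300/w),0,0,0,0,0))
ims=[cv2.copyMakeBorder(i,0,300-i.shape[0],0,390-i.shape[1],0) for i in ims]
cv2.imwrite("pics/c.png",np.vstack([np.hstack(ims[:2]),np.hstack(ims[2:])]))
E
```

```text
button [ 0.4626 -0.1869] [ 0.4719 -0.1913]
open [ 0.5909 -0.2186] [ 0.5945 -0.2166]
lid [0.4535 0.1589] [0.4579 0.1591]
jarlid [ 0.4667 -0.0091] [ 0.47   -0.0112]
a [ 0.5811 -0.071 ] [ 0.5849 -0.0749]
b [0.5995 0.0875] [0.6043 0.0831]
c [0.5975 0.2193] [0.601  0.2152]
[[-0.906  0.423 -0.001]
 [ 0.423  0.906 -0.001]
 [ 0.    -0.002 -1.   ]]
```

View pics/c.png

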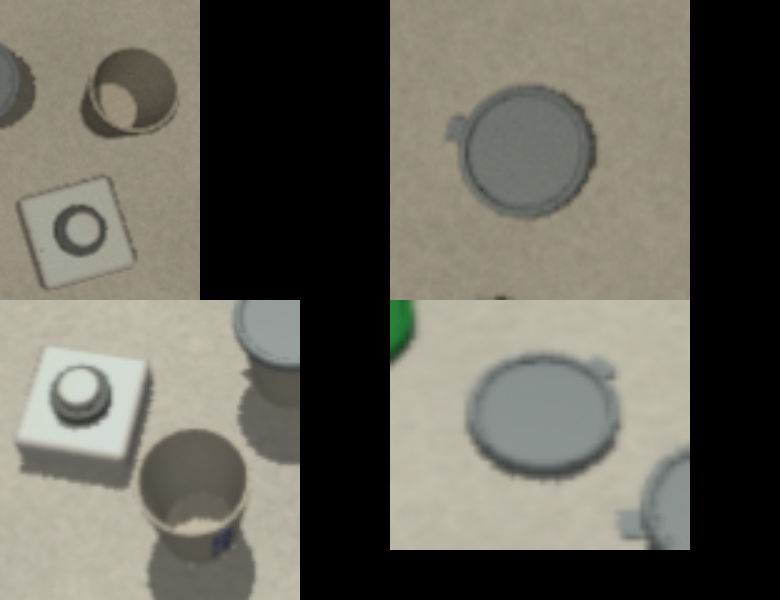

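Emit:
arm_command([
  [0, -0.25, -0.31, 0, 0],
  [0, -0.25, -0.31, 0, 0],
  [0, -0.25, -0.31, 0, 0],
  [0, -0.25, -0.31, 0, 0],
  [0, -0.25, -0.31, 0, 0],
  [0, -0.25, -0.31, 0, 0],
  [0, -0.25, -0.31, 0, 0],
  [0, -0.25, -0.31, 0, 0],
  [0, -0.25, -0.31, 0, 0],
  [0, -0.25, -0.31, 0, 0],
])

```text
time_s: 0.93
tool_pos: [0.3705, 0.1993, 0.231]
ee_rot: [0.0, 0.218, 0.976, -0.0]
ft_force: [-0.1, -0.5, 0.1]
gripper_width: -0.0001
grasp_force: 0.0
```

Emit:
arm_command([
  [0, -0.25, -0.31, 0.0, 0],
  [0, -0.25, -0.31, 0.0, 0],
  [0, -0.25, -0.31, 0.0, 0],
  [0, -0.25, -0.31, 0.0, 0],
  [0, -0.25, -0.31, 0.0, 0],
  [0, -0.25, -0.31, 0.0, 0],
  [0, -0.25, -0.31, 0.0, 0],
  [0, -0.25, -0.31, 0.0, 0],
  [0, -0.25, -0.31, 0.0, 0],
  [0, -0.25, -0.31, 0.0, 0],
])

```text
time_s: 1.77
tool_pos: [0.4658, -0.1881, 0.231]
ee_rot: [0.0, 0.218, 0.976, -0.0]
ft_force: [0.1, 0.2, 0.7]
gripper_width: -0.0001
grasp_force: 0.0
```

Emit:
arm_command([
  [0, 0, 0, 0.03, 0],
  [0, 0, 0, 0.06, 0],
  [0, 0, 0, 0.09, 0],
  [0, 0, 0, 0.12, 0],
  [0, 0, 0, 0.14, 0],
  [0, 0, 0, 0.14, 0],
  [0, 0, 0, 0.14, 0],
])

```text
time_s: 2.35
tool_pos: [0.465, -0.1838, 0.0904]
ee_rot: [-0.001, 0.217, 0.976, 0.001]
ft_force: [0.0, -1.0, -0.1]
gripper_width: -0.0001
grasp_force: 0.0
```

```bash
python3 - <<'E'
from workcell import env,cams
import cv2,numpy as np
o=[]
for n,x,y in(("top",310,165),("scene",165,195)):
    f=cams.get_image(n)["frame"][y:y+130,x:x+100,::-1];o.append(cv2.resize(f,None,fx=4,fy=4))
cv2.imwrite("pics/p2.png",np.hstack(o));s=env.sense();print(s["time_s"],s["tool_pos"],s["ft_force"])
E
```

```text
2.45 [ 0.46675497 -0.18497909  0.09291069] [ 0.00220306 -0.65804424  0.26569896]
```

View pics/p2.png

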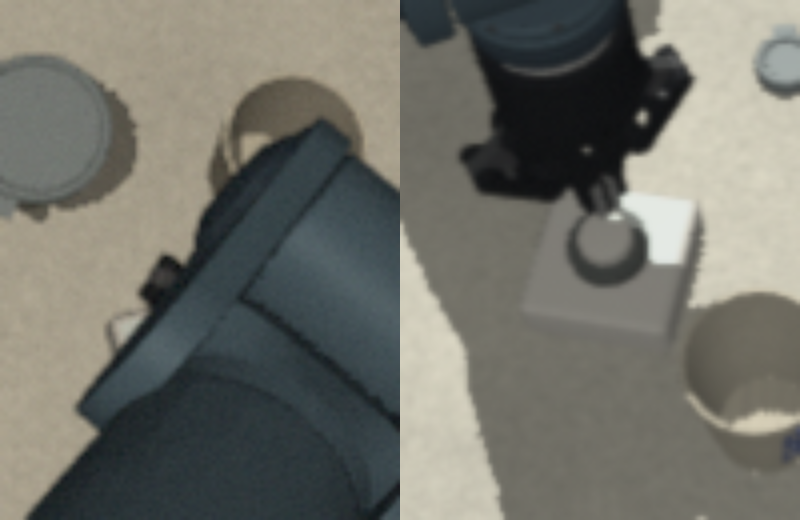

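The image shows the shut fingertips at right-panel (605,205), just above the button. I'll press it now in small steps.

Emit:
arm_command([
  [0, 0, 0, 0.02, 0],
  [0, 0, 0, 0.03, 0],
  [0, 0, 0, 0.034, 0],
  [0, 0, 0, 0.037, 0],
  [0, 0, 0, 0.039, 0],
  [0, 0, 0, 0.04, 0],
  [0, 0, 0, 0.04, 0],
  [0, 0, 0, 0.04, 0],
])

```text
time_s: 3.12
tool_pos: [0.4659, -0.1843, 0.0518]
ee_rot: [0.0, 0.217, 0.976, -0.0]
ft_force: [-2.7, 1.3, 4.7]
gripper_width: 0.0001
grasp_force: 2.2
```

Emit:
arm_command([
  [0, 0, 0, 0.001, 0],
  [0, 0, 0, 0.002, 0],
  [0, 0, 0, 0.003, 0],
  [0, 0, 0, 0.003, 0],
  [0, 0, 0, 0.003, 0],
  [0, 0, 0, 0.003, 0],
])

```text
time_s: 3.62
tool_pos: [0.4661, -0.1845, 0.0507]
ee_rot: [-0.001, 0.216, 0.976, 0.0]
ft_force: [-10.3, 6.4, 22.8]
gripper_width: -0.0003
grasp_force: 11.3
```

The button hit its stop at 23 N, so it's fully down. Next I release it, rise, and move over the open cup.

Emit:
arm_command([
  [0, 0, 0, -0.02, 0],
  [0, 0, 0, -0.05, 0],
  [0, 0, 0, -0.09, 0],
  [0, 0, 0, -0.13, 0],
  [0, 0, 0, -0.16, 0],
  [0, -0.04, 0.008, -0.16, 0],
  [0, -0.08, 0.016, -0.16, 0],
  [0, -0.11, 0.022, -0.16, 0],
  [0, -0.128, 0.025, -0.16, 0],
  [0, -0.128, 0.025, -0.16, 0],
])

```text
time_s: 4.45
tool_pos: [0.5952, -0.217, 0.2082]
ee_rot: [0.002, 0.216, 0.976, -0.0]
ft_force: [-0.6, -0.2, 0.4]
gripper_width: -0.0003
grasp_force: 0.0
```

Emit:
arm_command([
  [0, 0, 0, 0, 0],
  [0, 0, 0, 0, 0],
  [0, 0, 0, 0, 0],
  [0, 0, 0, 0, 0],
])

```text
time_s: 4.78
tool_pos: [0.5917, -0.2157, 0.2084]
ee_rot: [0.0, 0.217, 0.976, -0.0]
ft_force: [0.1, -0.3, 0.1]
gripper_width: 0.0003
grasp_force: 0.0
```

```bash
python3 - <<'E'
from workcell import env,cams
import cv2,numpy as np
o=[]
for n,x,y in(("top",310,150),("scene",190,195)):
    f=cams.get_image(n)["frame"][y:y+140,x:x+100,::-1];o.append(cv2.resize(f,None,fx=4,fy=4))
cv2.imwrite("pics/p3.png",np.hstack(o));s=env.sense();print(s["time_s"],s["tool_pos"],s["ft_force"])
E
```

```text
4.8833 [ 0.5918472  -0.21574599  0.20847542] [-0.10016801  0.57876016  0.08678205]
```

View pics/p3.png

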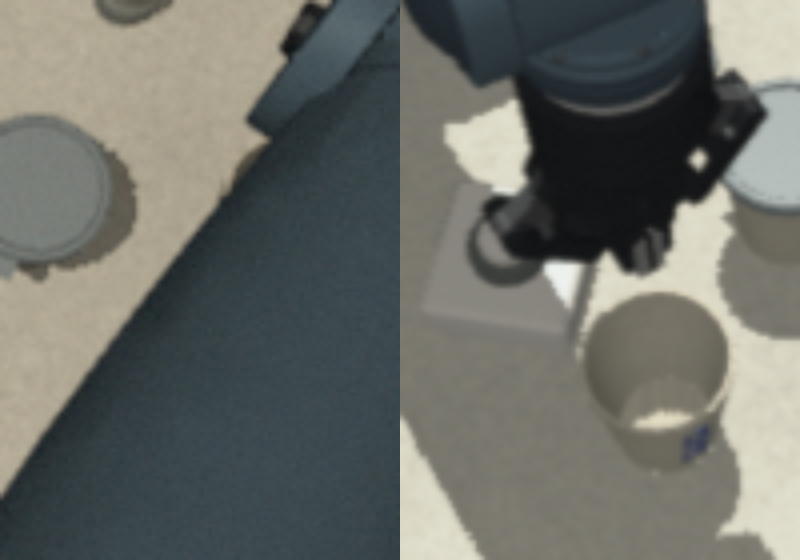

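The fingertips (right panel 650,255) are centred above the open cup's mouth, and the button is out. I'll go down to 40 mm above the rim and hold.

Emit:
arm_command([
  [0, 0, -0.002, 0.02, 0],
  [0, 0, -0.002, 0.045, 0],
  [0, 0, -0.002, 0.065, 0],
  [0, 0, -0.002, 0.073, 0],
  [0, 0, -0.002, 0.073, 0],
  [0, 0, -0.002, 0.073, 0],
  [0, 0, -0.002, 0.073, 0],
  [0, 0, -0.002, 0.073, 0],
  [0, 0, -0.002, 0.073, 0],
  [0, 0, -0.002, 0.073, 0],
])

```text
time_s: 5.72
tool_pos: [0.5919, -0.2179, 0.1363]
ee_rot: [0.001, 0.217, 0.976, -0.0]
ft_force: [-0.4, 0.6, -0.2]
gripper_width: -0.0002
grasp_force: 0.0
```

Emit:
arm_command([
  [0, 0, 0, 0, 0],
  [0, 0, 0, 0, 0],
  [0, 0, 0, 0, 0],
  [0, 0, 0, 0, 0],
  [0, 0, 0, 0, 0],
  [0, 0, 0, 0, 0],
  [0, 0, 0, 0, 0],
  [0, 0, 0, 0, 0],
  [0, 0, 0, 0, 0],
  [0, 0, 0, 0, 0],
])

```text
time_s: 6.55
tool_pos: [0.5914, -0.2177, 0.1353]
ee_rot: [-0.0, 0.217, 0.976, 0.0]
ft_force: [0.5, 0.0, 0.4]
gripper_width: -0.0002
grasp_force: 0.0
```

Emit:
arm_command([
  [0, 0, 0, 0, 0],
  [0, 0, 0, 0, 0],
  [0, 0, 0, 0, 0],
  [0, 0, 0, 0, 0],
  [0, 0, 0, 0, 0],
  [0, 0, 0, 0, 0],
  [0, 0, 0, 0, 0],
  [0, 0, 0, 0, 0],
  [0, 0, 0, 0, 0],
  [0, 0, 0, 0, 0],
])

```text
time_s: 7.38
tool_pos: [0.5915, -0.2176, 0.1353]
ee_rot: [0.0, 0.217, 0.976, -0.0]
ft_force: [0.5, 0.1, 0.2]
gripper_width: 0.0
grasp_force: 0.0
```

Emit:
arm_command([
  [0, 0, 0, 0, 0],
  [0, 0, 0, 0, 0],
  [0, 0, 0, 0, 0],
  [0, 0, 0, 0, 0],
  [0, 0, 0, 0, 0],
  [0, 0, 0, 0, 0],
  [0, 0, 0, 0, 0],
  [0, 0, 0, 0, 0],
  [0, 0, 0, 0, 0],
  [0, 0, 0, 0, 0],
])

```text
time_s: 8.22
tool_pos: [0.5915, -0.2176, 0.1353]
ee_rot: [-0.0, 0.217, 0.976, 0.0]
ft_force: [0.3, 0.7, 0.1]
gripper_width: -0.0002
grasp_force: 0.0
```

Emit:
arm_command([
  [0, 0, 0, -0.03, 0],
  [0, 0, 0, -0.07, 0],
  [0, 0, 0, -0.11, 0],
  [0, 0, 0, -0.14, 0],
  [0, 0.025, 0.025, -0.14, 0],
  [0, 0.05, 0.05, -0.14, 0],
  [0, 0.078, 0.078, -0.14, 0],
  [0, 0.106, 0.106, -0.14, 0],
  [0, 0.134, 0.134, -0.14, 0],
  [0, 0.16, 0.16, -0.14, 0],
])

```text
time_s: 9.05
tool_pos: [0.5131, -0.0032, 0.2753]
ee_rot: [0.0, 0.217, 0.976, 0.0]
ft_force: [0.8, -0.6, 0.3]
gripper_width: 0.0001
grasp_force: 0.0
```

Emit:
arm_command([
  [0, 0.028, 0.028, 0, 0],
  [0, 0.056, 0.056, 0, 0],
  [0, 0.084, 0.084, 0, 0],
  [0, 0.108, 0.108, 0, 0],
  [0, 0.123, 0.123, 0, 0],
  [0, 0.123, 0.123, 0, 0],
  [0, 0.123, 0.123, 0, 0],
  [0, 0.123, 0.123, 0.04, 0],
  [0, 0.123, 0.123, 0.075, 0],
  [0, 0.123, 0.123, 0.075, 0],
])

```text
time_s: 9.88
tool_pos: [0.4507, 0.1569, 0.1934]
ee_rot: [-0.006, 0.217, 0.976, -0.002]
ft_force: [-0.7, -1.0, -2.0]
gripper_width: -0.0004
grasp_force: 0.0
```

Emit:
arm_command([
  [0, 0, 0, 0.03, 0],
  [0, 0, 0, 0.06, 0],
  [0, 0, 0, 0.085, 0],
  [0, 0, 0, 0.1, 0],
  [0, 0, 0, 0.1, 0],
  [0, 0, 0, 0.1, 0],
])

```text
time_s: 10.38
tool_pos: [0.4556, 0.1578, 0.1012]
ee_rot: [0.0, 0.217, 0.976, -0.0]
ft_force: [-1.0, 0.3, 0.4]
gripper_width: 0.0
grasp_force: 0.0
```

```bash
python3 - <<'E'
from workcell import env,cams
import cv2,numpy as np
o=[]
for n,x,y in(("top",170,190),("scene",230,90)):
    f=cams.get_image(n)["frame"][y:y+120,x:x+100,::-1];o.append(cv2.resize(f,None,fx=4,fy=4))
cv2.imwrite("pics/p4.png",np.hstack(o));s=env.sense();print(s["time_s"],s["tool_pos"],s["ft_force"])
E
```

```text
10.4833 [0.4566554  0.15823225 0.10256826] [-0.05903881  0.95408533  0.61916183]
```

View pics/p4.png

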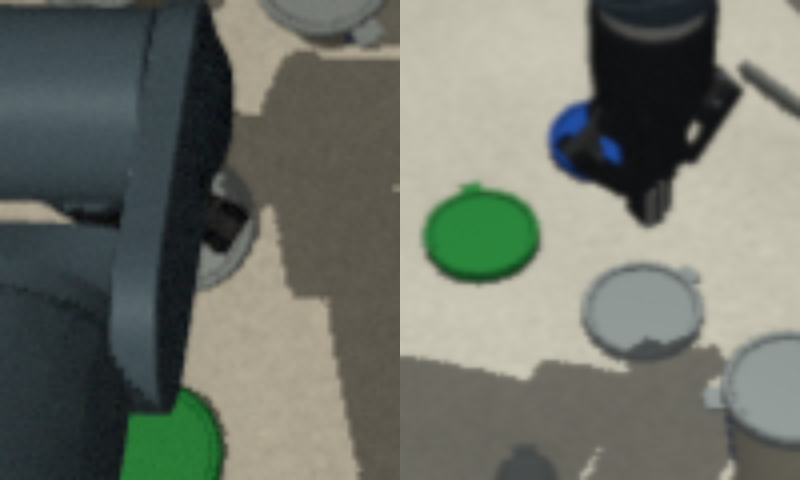

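The fingertips (right panel 650,220) are above the grey lid (643,310) and well clear of it. I'll go down to 40 mm above it and hold.

Emit:
arm_command([
  [0, 0, 0, 0.015, 0],
  [0, 0, 0, 0.03, 0],
  [0, 0, 0, 0.043, 0],
  [0, 0, 0, 0.051, 0],
  [0, 0, 0, 0.051, 0],
  [0, 0, 0, 0.051, 0],
  [0, 0, 0, 0.051, 0],
  [0, 0, 0, 0.051, 0],
  [0, 0, 0, 0.051, 0],
  [0, 0, 0, 0.051, 0],
])

```text
time_s: 11.32
tool_pos: [0.4552, 0.1586, 0.0499]
ee_rot: [0.001, 0.217, 0.976, 0.0]
ft_force: [0.3, 0.5, -0.6]
gripper_width: -0.0003
grasp_force: 0.0
```

Emit:
arm_command([
  [0, 0, 0, 0, 0],
  [0, 0, 0, 0, 0],
  [0, 0, 0, 0, 0],
  [0, 0, 0, 0, 0],
  [0, 0, 0, 0, 0],
  [0, 0, 0, 0, 0],
  [0, 0, 0, 0, 0],
  [0, 0, 0, 0, 0],
  [0, 0, 0, 0, 0],
  [0, 0, 0, 0, 0],
])

```text
time_s: 12.15
tool_pos: [0.4547, 0.1585, 0.0493]
ee_rot: [-0.0, 0.217, 0.976, 0.0]
ft_force: [0.7, -0.4, 0.1]
gripper_width: -0.0001
grasp_force: 0.0
```

Emit:
arm_command([
  [0, 0, 0, 0, 0],
  [0, 0, 0, 0, 0],
  [0, 0, 0, 0, 0],
  [0, 0, 0, 0, 0],
  [0, 0, 0, 0, 0],
  [0, 0, 0, 0, 0],
  [0, 0, 0, 0, 0],
  [0, 0, 0, 0, 0],
  [0, 0, 0, 0, 0],
  [0, 0, 0, 0, 0],
])

```text
time_s: 12.98
tool_pos: [0.4548, 0.1585, 0.0493]
ee_rot: [0.0, 0.217, 0.976, -0.0]
ft_force: [-0.0, -0.6, 0.1]
gripper_width: 0.0003
grasp_force: 0.0
```

Emit:
arm_command([
  [0, 0, 0, 0, 0],
  [0, 0, 0, 0, 0],
  [0, 0, 0, 0, 0],
  [0, 0, 0, 0, 0],
  [0, 0, 0, 0, 0],
  [0, 0, 0, 0, 0],
  [0, 0, 0, 0, 0],
  [0, 0, 0, 0, 0],
  [0, 0, 0, 0, 0],
  [0, 0, 0, 0, 0],
])

```text
time_s: 13.82
tool_pos: [0.4548, 0.1585, 0.0493]
ee_rot: [0.0, 0.217, 0.976, -0.0]
ft_force: [0.2, 0.1, -0.3]
gripper_width: -0.0001
grasp_force: 0.0
```

```bash
python3 - <<'E'
from workcell import cams,ticket
import pickle,numpy as np,cv2
f=cams.get_image("scene")["frame"];a=pickle.load(open("scene.pkl","rb"))["frame"]
cv2.imwrite("pics/p5.png",f[:,:,::-1])
E
```

```text
(no output)
```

View pics/p5.png

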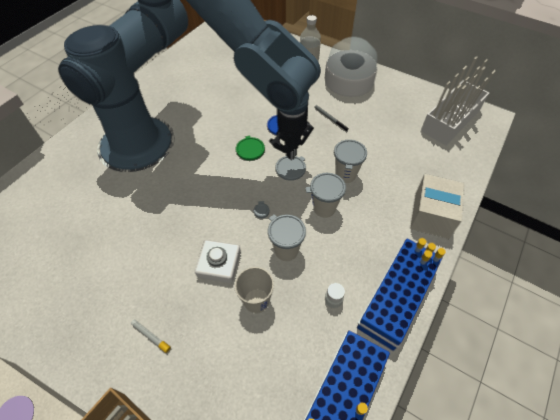

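The fingertips point at the grey lid (291,157). Everything is where it started, and the button at (217,256) is out. I'm handing the job in.

```bash
python3 -c "
from workcell import ticket
print(ticket.sign_off())"
```

```text
the job is handed in; nothing more can be done
None
```

I pressed the call button to its stop and released it, then pointed for over two seconds each at the open cup and the loose grey lid that fits it, touching nothing else; the job is handed in, and no verdict came back.

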